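# Put the lids on the fruit pots

## Task

The fruit is portioned and ready for the fridge: put each of the four white lids on the glass pot that it fits (large round, small round, square, oblong), seated level all round with its plug down inside the mouth. Leave the pots standing upright where they are, spill nothing, and leave the spare yellow lid and the yoghurt jar alone.

Things in the scene. Friction and masses are not known exactly. Their poses are not given: they have to be found in the camera images.
- pot_large: Open clear glass pot, round, 104 mm in diameter, 55 mm high, walls 4 mm, with green grapes up to about 42 mm (the plug clears it); loose, 0.4 kg. Origin: centre of underside; z up. Takes lid_large, whose plug has 5 mm play all round in the mouth.
- pot_small: Open clear glass pot, round, 72 mm in diameter, 55 mm high, walls 4 mm, with blueberries up to about 42 mm (the plug clears it); loose, 0.4 kg. Origin: centre of underside; z up. Takes lid_small, whose plug has 5 mm play all round in the mouth.
- pot_square: Open clear glass pot, 84 mm square, 55 mm high, walls 4 mm, with orange-yellow mango cubes up to about 42 mm (the plug clears it); loose, 0.4 kg. Origin: centre of underside; z up, x and y square to its sides. Takes lid_square, whose plug has 5 mm play all round in the mouth.
- pot_oblong: Open clear glass pot, oblong, 110 mm (its x) by 76 mm (its y), 55 mm high, walls 4 mm, with red cherries up to about 42 mm (the plug clears it); loose, 0.4 kg. Origin: centre of underside; z up, x along its length. Takes lid_oblong, whose plug has 5 mm play all round in the mouth.
- lid_large: Large round lid, plug down on the counter; 44 mm high, 70 g. From its origin (centre of underside, z up) upward: grey plug 0-10 mm, 86 mm in diameter (lowest 4 mm drawn in 3 mm a side); white rim plate 10-16 mm, 114 mm in diameter; teal round knob, 26 mm in diameter, 16-44 mm. Seated: origin 45 mm above its pot's.
- lid_small: Small round lid, plug down on the counter; 44 mm high, 70 g. From its origin (centre of underside, z up) upward: grey plug 0-10 mm, 54 mm in diameter (lowest 4 mm drawn in 3 mm a side); white rim plate 10-16 mm, 82 mm in diameter; teal round knob, 26 mm in diameter, 16-44 mm. Seated: origin 45 mm above its pot's.
- lid_square: Square lid, plug down on the counter; 44 mm high, 70 g. From its origin (centre of underside, z up) upward: grey plug 0-10 mm, 66 mm square (lowest 4 mm drawn in 3 mm a side); white rim plate 10-16 mm, 94 mm square; teal bar grip, 50 mm (x) by 18 mm (y), 16-44 mm. Seated: origin 45 mm above its pot's. x along the bar, square to the sides; fits any of four ways round.
- lid_oblong: Oblong lid, plug down on the counter; 44 mm high, 70 g. From its origin (centre of underside, z up) upward: grey plug 0-10 mm, 92 by 58 mm (lowest 4 mm drawn in 3 mm a side); white rim plate 10-16 mm, 120 mm (its x) by 86 mm (its y); teal bar grip, 50 mm (x) by 18 mm (y), 16-44 mm. Seated: origin 45 mm above its pot's. x along its length; fits either of two ways round.
- lid_spare: Spare all-yellow round lid, 62 mm in diameter and 36 mm high, from another set; it fits none of the pots. Origin: centre of its underside. To be left where it lies.
- yoghurt_jar: Closed jar of pink yoghurt with a white cap, 68 mm in diameter and 90 mm high, standing farther out on the counter. Origin: centre of its underside. To be left where it stands.
Mind the look-alikes: they are no part of the job. What is shaped like the lid_large but black, pink or purple is not meant.

How it is judged:
At the end, for the whole second after the job is handed in: Each white lid at rest on its own pot: centres within 10 mm, origin 41 to 49 mm above the pot's, level within 0.06 rad, in line if square or oblong (0.25 rad); pots upright and within 50 mm, yellow lid and yoghurt jar within 30 mm of their starts (horizontal distance between lid_large and pot_large below 0.01 m and z of lid_large in the frame of pot_large between 0.041 and 0.049 m and angle between the z axis of lid_large and the z axis of pot_large, either way round below 0.06 rad and angle between each of pot_large, pot_small, pot_square, pot_oblong's own z axis and vertical below 0.06 rad and distance of each of pot_large, pot_small, pot_square, pot_oblong from where it was at the start of the episode below 0.05 m and linear speed of each of lid_large, lid_small, lid_square, lid_oblong below 0.02 m/s and horizontal distance between lid_small and pot_small below 0.01 m and z of lid_small in the frame of pot_small between 0.041 and 0.049 m and angle between the z axis of lid_small and the z axis of pot_small, either way round below 0.06 rad and horizontal distance between lid_square and pot_square below 0.01 m and z of lid_square in the frame of pot_square between 0.041 and 0.049 m and angle between the z axis of lid_square and the z axis of pot_square, either way round below 0.06 rad and horizontal distance between lid_oblong and pot_oblong below 0.01 m and z of lid_oblong in the frame of pot_oblong between 0.041 and 0.049 m and angle between the z axis of lid_oblong and the z axis of pot_oblong, either way round below 0.06 rad and angle between the x axis of lid_oblong and the x axis of pot_oblong, either way round below 0.25 rad and (angle between the x axis of lid_square and the x axis of pot_square, either way round below 0.25 rad or angle between the x axis of lid_square and the y axis of pot_square, either way round below 0.25 rad) and distance of each of lid_spare, yoghurt_jar from where it was at the start of the episode below 0.03 m); the robot touches nothing.
It fails at once if a pot is tipped enough to spill (over 0.35 rad) (angle between any of pot_large, pot_small, pot_square, pot_oblong's own z axis and vertical above 0.35 rad).
It fails at once if the spare yellow lid or the yoghurt jar is moved over 30 mm (distance of any of lid_spare, yoghurt_jar from where it was at the start of the episode above 0.03 m).
It also fails if it takes over 106 s, if anything falls off the work surface, if the arm or the gripper's body presses on something with over 40 N, if the wrist force passes 120 N, or if a joint passes its speed limit or range.

## Robot

A 6-joint arm with a two-finger parallel gripper is mounted at the origin on the work surface. World frame = base frame: x ahead of the robot, y to its left, z up, the work surface at z = 0. Lengths are in m, angles in rad, forces in N, time in s.
With the tool pointing down it reaches from about 0.3 to 0.775 m from the base axis. Payload 14.6 kg.
Tool frame: the origin (TCP) lies on the centre line of the jaws, within the pads' length; the fingertips stand 14 mm ahead of it and the grasp point (between the pads) lies 5 mm behind it; x points along the fingers, y is the direction in which the jaws open and shut, and the axes are right-handed (so a half turn about x gives the same grasp; the last joint's range is limited). The gripper opens to 94 mm and grips with 3 to 60 N. Pads are 16 mm wide; open, the fingers measure 119 mm over their backs; the gripper's body (75 mm by 177 mm) begins 78 mm behind the grasp point.
Start: joints at [-1.306, 0.3, 1.521, -0, 1.321, -0.067], TCP at [0.179, -0.52, 0.219] pointing down, gripper open.
Joint ranges: [-3.03, 3.03], [-0.79, 2.21], [0.23, 2.52], [-1.04, 4.18], [0, 3.07], [-2.55, 2.55]. Speed limits (rad/s): [2.22, 2.22, 2.57, 3.14, 3.14, 3.14].

## Interface

Orientations are given as [roll, pitch, yaw] about the fixed x, y, z axes, in that order (R = Rz(yaw) Ry(pitch) Rx(roll)).
In Python, from station import * gives the robot as it stands. The module is installed in compiled form; this text tells all that it offers.
- The arm moves only by the shell command python3 -m handwheel 'ROWS' [FORCE]. ROWS is JSON, a list of rows, each a list of 3 entries, a list of its own where there are three numbers: the shift along the tool's x, y, z in mm, then the turn about the tool's x in rad, then the gripper command: -1 is fully open, 1 is shut, values between are in proportion. In form: [[[dx, dy, dz], spin, gripper], ...]. A call has exactly 5 rows; each row is the pose to reach, as a shift and turn from the pose measured when the call began, along the tool's axes at that moment; what a row does not reach only later rows make up. A row lasts 1/10 s, in which the tool goes at most 50 mm and 8.59 degrees, less where a joint would pass 70% of its speed; a pose out of reach is approached as far as the arm can. A call with a gripper value outside its range is refused whole. The fingers move at their own pace and stop on an object; FORCE is the grip in N (left out, the last holds). Time passes only in rows, so rows that repeat a pose let the fingers close, or fill a call up. It gives the time, the measured TCP pose, the force and the opening at its end, in the units of the state.
- get_obs(): the state, without advancing time (a new reading comes with each control period).
- camera(name): name is "scene" or "side" or "wrist"; returns (picture, depth): 420x560x3 uint8, blue, green, red; 420x560 float32, m along the optical axis (not along the pixel's ray), 0 where there is no reading.
- camera_info(name): a dict with "fx", "fy", "cx", "cy" (pixels), "extrinsics" (4x4, takes a point from camera to world coordinates). Camera axes: x right, y down, z forward; pixel columns grow to the right and rows downward; lengths in m; the calibration is good to about 2 mm. The wrist camera is an equidistant fisheye: a pixel r from the principal point sees the ray r / f radians off the axis. A picture is of the moment at which its call begins: read the wrist's pose just before it. camera_info takes no time and is no camera call; for the wrist camera it gives the pose at the moment of the call.
- hand_in(): hands the job in, once; it reports no verdict.
The state is a dict: "time_s": time; "qpos": joint angles; "joint_vel": joint speeds; "tau": joint torques, N m; "ee_pos": TCP position; "eef_rot": TCP orientation; "force": force on the tool from outside, world axes, zero at the start; "moment": the same for the moment, N m; "grip_width": finger opening in m.
Only numpy, scipy, OpenCV 4.12 (cv2) and the standard library are available. Lean on these libraries where they do the work, as an engineer would, in place of code of your own. Each camera call takes 0.05 s, during which the arm holds its last target. There are 200 camera calls.

## Working session

There is one attempt and no reset: what is moved stays moved. The work goes in short steps, Python scripts to look and compute and a shell command to move; the robot and the scene stay as the last step left them, time stands still between calls to the robot, and variables do not carry over. Pictures are saved under pics/ and viewed, about 12 in all and at most 16, crops included, and the job is handed in when it is done.

```bash
mkdir -p pics
python3 - <<'E'
from station import *
import cv2,numpy as np
o=get_obs();print(o['ee_pos'],o['eef_rot'],o['grip_width'],o['time_s'])
for n in("scene","side"):
    p,d=camera(n);cv2.imwrite(f"pics/{n}0.png",p);np.save(f"{n}0d.npy",d)
    i=camera_info(n);print(n,i['fx'],i['cx'],i['cy'],np.round(i['extrinsics'],3).tolist(),(d>0).mean())
E
```

```text
[ 0.17909573 -0.51976829  0.21886921] [-1.66801199  1.56963901  1.80536342] 0.093919567816087 0.0
scene 483.79983531027625 276.8331296511248 203.41294931331325 [[0.187, 0.58, -0.792, 1.872], [0.982, -0.107, 0.154, -0.256], [0.005, -0.807, -0.59, 1.009], [0.0, 0.0, 0.0, 1.0]] 0.9958843537414966
side 478.65172573053536 274.15083855011346 209.9643646841108 [[0.99, -0.095, 0.103, 0.446], [-0.139, -0.588, 0.797, -1.058], [-0.015, -0.803, -0.596, 0.848], [0.0, 0.0, 0.0, 1.0]] 0.9962329931972789
```

View pics/scene0.png

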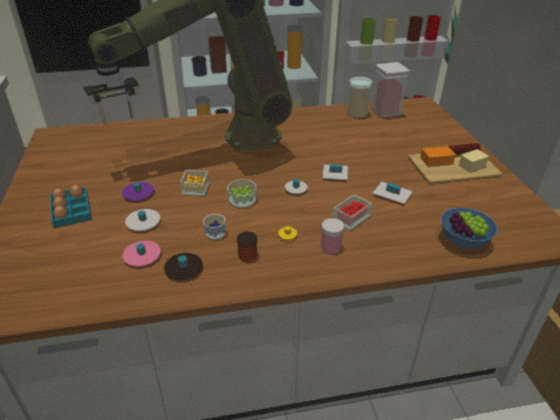

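View pics/side0.png

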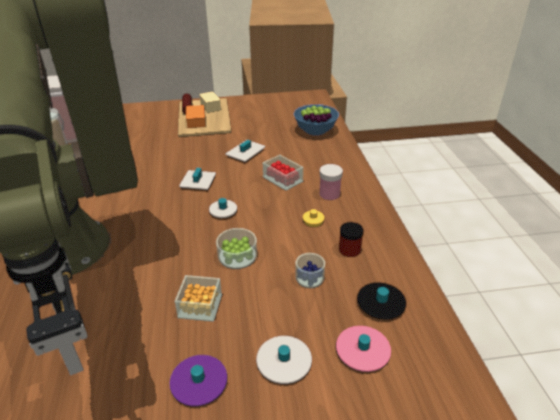

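Scene view: the white lids are large (143,220), small (296,187), square (335,173) and oblong (393,193). The pots are mango/square (195,182), grapes/large (242,193), blueberry/small (214,228) and cherry/oblong (352,211). The side view shows the same layout. Next I'll build a top-down map from both views.

```bash
cat > h.py <<'E'
from station import *
import cv2,numpy as np
def cloud(n,p,d):
    i=camera_info(n);E=np.array(i['extrinsics']);v,u=np.mgrid[:d.shape[0],:d.shape[1]]
    c=np.stack([(u-i['cx'])/i['fx']*d,(v-i['cy'])/i['fy']*d,d],-1)
    return c@E[:3,:3].T+E[:3,3]
def plane(n,shape,z):
    w=cloud(n,None,np.ones(shape,np.float32));C=np.array(camera_info(n)['extrinsics'])[:3,3]
    r=w-C;return C+r*((z-C[2])/r[...,2])[...,None]
E
python3 - <<'E'
from h import *
for n in("scene","side"):
    p=cv2.imread(f"pics/{n}0.png");d=np.load(f"{n}0d.npy");w=cloud(n,p,d)
    print(n,'table z',np.median(w[(abs(w[...,2])<.02)][:,2]),np.std(w[(abs(w[...,2])<.006)][:,2]))
    # ortho at rim plane z=.055: x .1...8 , y -.65...6 at 1.5 px/mm... 1mm px
    W=np.zeros((500,1100,3),np.uint8)
    i=camera_info(n);E=np.linalg.inv(np.array(i['extrinsics']))
    xs,ys=np.meshgrid(np.arange(.2,.7,.001),np.arange(-.62,.48,.001),indexing='ij')
    for z,nm in((.055,'pot'),(.016,'lid')):
        c=np.stack([xs,ys,np.full_like(xs,z)],-1)@E[:3,:3].T+E[:3,3]
        u=(c[...,0]/c[...,2]*i['fx']+i['cx']).astype(np.float32);v=(c[...,1]/c[...,2]*i['fy']+i['cy']).astype(np.float32)
        cv2.imwrite(f"pics/o_{n}_{nm}.png",cv2.remap(p,u,v,cv2.INTER_CUBIC))
    # teal knobs
    hsv=cv2.cvtColor(p,cv2.COLOR_BGR2HSV)
    m=((hsv[...,0]>80)&(hsv[...,0]<100)&(hsv[...,1]>110)&(hsv[...,2]>50)).astype(np.uint8)
    k,l,s,ce=cv2.connectedComponentsWithStats(m)
    for j in range(1,k):
        if s[j,4]>12:
            q=w[l==j];t=q[q[:,2]>.036]
            print(s[j,4],ce[j].round(0),np.median(q,0).round(3), len(t), ((t.min(0)+t.max(0))/2).round(3) if len(t) else 0)
    # rims
    mm=((w[...,2]>.045)&(w[...,2]<.062)).astype(np.uint8)
    k,l,s,ce=cv2.connectedComponentsWithStats(mm)
    for j in range(1,k):
        q=w[l==j]
        if s[j,4]>30 and abs(q[:,1].mean())<.6 and .2<q[:,0].mean()<.75: print('rim',s[j,4],ce[j].round(),q.min(0).round(3),q.max(0).round(3))
a=[cv2.imread(f"pics/o_{n}_pot.png") for n in("scene","side")]
cv2.imwrite("pics/v3.png",cv2.resize(np.vstack(a)[:, :],(800,727)) [:600+127])
cv2.imwrite("pics/v3.png",cv2.resize(np.vstack([x[:400] for x in a]),(800,582)))
E
```

```text
scene table z -0.0011814663851100748 0.0023135483043704567
21 [336. 166.] [0.377 0.262 0.043] 20 [0.376 0.261 0.044]
14 [296. 180.] [0.449 0.091 0.042] 14 [0.446 0.092 0.041]
17 [136. 184.] [ 0.367 -0.476  0.041] 16 [ 0.369 -0.475  0.04 ]
35 [393. 186.] [0.546 0.426 0.042] 34 [0.548 0.424 0.043]
625 [ 73. 210.] [ 0.449 -0.685  0.015] 0 0
17 [141. 213.] [ 0.547 -0.452  0.043] 17 [ 0.546 -0.452  0.045]
25 [140. 246.] [ 0.713 -0.45   0.041] 25 [ 0.711 -0.45   0.042]
42 [182. 259.] [ 0.792 -0.327  0.042] 42 [ 0.792 -0.327  0.042]
rim 163 [194. 177.] [ 0.319 -0.322  0.045] [ 0.427 -0.221  0.058]
rim 165 [241. 188.] [ 0.416 -0.162  0.045] [ 0.528 -0.062  0.06 ]
rim 229 [352. 206.] [0.58  0.171 0.045] [0.708 0.305 0.059]
rim 126 [213. 221.] [ 0.604 -0.256  0.045] [ 0.681 -0.188  0.058]
side table z 0.0015336161256433445 0.001722817002306122
65 [245. 145.] [0.538 0.416 0.039] 37 [0.539 0.418 0.045]
63 [197. 174.] [0.371 0.246 0.042] 44 [0.371 0.253 0.043]
55 [222. 203.] [0.442 0.083 0.041] 36 [0.442 0.086 0.042]
175 [382. 294.] [ 0.786 -0.334  0.039] 97 [ 0.787 -0.33   0.043]
125 [364. 342.] [ 0.704 -0.458  0.042] 89 [ 0.706 -0.453  0.042]
135 [284. 353.] [ 0.537 -0.461  0.043] 99 [ 0.538 -0.456  0.043]
168 [197. 373.] [ 0.364 -0.484  0.043] 121 [ 0.399 -0.762  0.442]
rim 312 [283. 166.] [0.583 0.169 0.045] [0.706 0.307 0.061]
rim 364 [236. 242.] [ 0.417 -0.164  0.045] [ 0.521 -0.057  0.061]
rim 264 [310. 264.] [ 0.605 -0.26   0.045] [ 0.676 -0.186  0.06 ]
rim 492 [198. 291.] [ 0.318 -0.324  0.045] [ 0.421 -0.22   0.06 ]
rim 48 [364. 337.] [ 0.696 -0.463  0.045] [ 0.719 -0.44   0.048]
rim 41 [284. 349.] [ 0.53  -0.466  0.045] [ 0.549 -0.442  0.049]
rim 45 [197. 369.] [ 0.354 -0.488  0.045] [ 0.374 -0.465  0.048]
```

View pics/v3.png

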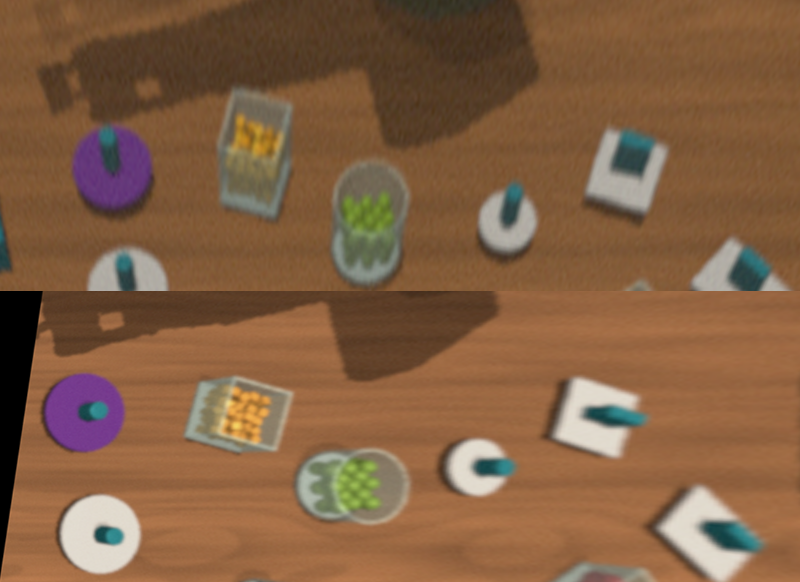

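```bash
cat > meas.py <<'E'
from h import *
K={'lid_large':(.542,-.454),'lid_small':(.445,.089),'lid_square':(.374,.257),'lid_oblong':(.543,.422)}
P={'pot_large':(.47,-.11),'pot_small':(.641,-.222),'pot_square':(.371,-.272),'pot_oblong':(.644,.238)}
def meas(ims,K=K,P=P,r=.075):
    for n,(p,d) in ims.items():
        w=cloud(n,p,d);hsv=cv2.cvtColor(p,cv2.COLOR_BGR2HSV)
        up=8
        P16=plane(n,p.shape[:2],.016)
        teal=((hsv[...,0]>80)&(hsv[...,0]<100)&(hsv[...,1]>110))
        for k,(x,y) in K.items():
            near=np.hypot(P16[...,0]-x,P16[...,1]-y)<r
            m=(near&(((hsv[...,1]<70)&(hsv[...,2]>120)))).astype(np.uint8)
            kk,l,s,ce=cv2.connectedComponentsWithStats(m);j=1+np.argmax(s[1:,4])
            q=P16[l==j][:,:2]
            h=cv2.convexHull((q*1000).astype(np.float32))
            if 'large' in k or 'small' in k: print(n,k,'circ',np.round(cv2.minEnclosingCircle(h),1) if 0 else [np.round(a,1) for a in cv2.minEnclosingCircle(h)])
            else: print(n,k,[np.round(a,1) for a in cv2.minAreaRect(h)])
            t=w[teal&(np.hypot(w[...,0]-x,w[...,1]-y)<.05)]
            t=t[(t[:,2]>.04)&(t[:,2]<.05)]
            if len(t)>8:print('   teal top',[np.round(a,1) for a in cv2.minAreaRect((t[:,:2]*1000).astype(np.float32))],len(t))
        for k,(x,y) in P.items():
            q=w[(np.hypot(w[...,0]-x,w[...,1]-y)<.085)&(w[...,2]>.049)&(w[...,2]<.060)]
            h=(q[:,:2]*1000).astype(np.float32)
            f=cv2.minEnclosingCircle if ('large' in k or 'small' in k) else cv2.minAreaRect
            print(n,k,len(q),[np.round(a,1) for a in f(h)])
E
python3 - <<'E'
from meas import *
meas({n:(cv2.imread(f"pics/{n}0.png"),np.load(f"{n}0d.npy")) for n in("scene","side")})
E
```

```text
scene lid_large circ [array([ 543.8, -452.9]), np.float64(58.3)]
   teal top [array([ 547. , -452.7]), array([16.4, 12.9]), np.float64(3.0)] 15
scene lid_small circ [array([446.6,  91. ]), np.float64(42.9)]
   teal top [array([447.2,  90.4]), array([14.4, 19.5]), np.float64(37.0)] 13
scene lid_square [array([374.3, 260.9]), array([ 92.8, 100.4]), np.float64(72.5)]
   teal top [array([375.5, 260.7]), array([18.9, 35.2]), np.float64(4.3)] 19
scene lid_oblong [array([543.2, 426.1]), array([121.9,  91. ]), np.float64(47.7)]
   teal top [array([546.9, 424.9]), array([41.3, 20.6]), np.float64(56.0)] 29
scene pot_large 100 [array([ 471.3, -108.1]), np.float64(56.2)]
scene pot_small 87 [array([ 642.9, -221.8]), np.float64(39.0)]
scene pot_square 107 [array([ 373.6, -271.7]), array([85. , 95.5]), np.float64(74.2)]
scene pot_oblong 162 [array([646.5, 236.3]), array([ 80.1, 119.5]), np.float64(34.8)]
side lid_large circ [array([ 538. , -454.7]), np.float64(58.2)]
   teal top [array([ 537.6, -456.4]), array([21.9, 18.3]), np.float64(81.2)] 89
side lid_small circ [array([440.6,  94.3]), np.float64(48.6)]
   teal top [array([441.8,  86.6]), array([17.8, 18.5]), np.float64(0.8)] 29
side lid_square [array([371.7, 266.5]), array([115.4,  96.9]), np.float64(72.2)]
   teal top [array([371.3, 254.7]), array([41.2, 11.8]), np.float64(71.0)] 37
side lid_oblong [array([539. , 423.7]), array([126.4,  92.2]), np.float64(47.7)]
   teal top [array([540.7, 419.6]), array([41.8, 13.6]), np.float64(50.3)] 27
side pot_large 267 [array([ 467.7, -110.7]), np.float64(53.6)]
side pot_small 212 [array([ 638.8, -222.1]), np.float64(37.5)]
side pot_square 376 [array([ 369. , -270.5]), array([88.9, 84.2]), np.float64(74.3)]
side pot_oblong 227 [array([644.2, 239.4]), array([ 84. , 117.1]), np.float64(33.1)]
```

```bash
cat > go.py <<'E'
import sys
from h import *
from scipy.spatial.transform import Rotation as R
def go(x,y,z,yaw=None):
    """target TCP mm; yaw = wanted jaw axis direction deg (mod 180)"""
    o=get_obs();M=R.from_euler('xyz',o['eef_rot']).as_matrix();p=np.array(o['ee_pos'])*1000
    ty=np.degrees(np.arctan2(M[1,1],M[0,1]))
    s='pos %s jaw %.1f down %s q6 %.2f t %.2f w %.1f F %s'%(p.round(1),ty,M[:,0].round(3),o['qpos'][5],o['time_s'],o['grip_width']*1000,np.round(o['force'],1))
    print(s);print(' shift',(M.T@(np.array([x,y,z])-p)).round(1),end=' ')
    if yaw is not None:
        d=(yaw-ty+90)%180-90
        print('spin %.3f (or %.3f)'%(-np.radians(d),-np.radians(d-180*np.sign(d))),end='')
    print()
if __name__=='__main__': go(*map(float,sys.argv[1:]))
E
python3 go.py 541 -454 120 0; python3 go.py 469.5 -109.5 120 0
```

```text
pos [ 179.1 -519.8  219. ] jaw -71.0 down [-0.     0.001 -1.   ] q6 -0.07 t 0.10 w 94.1 F [ 0.  -0.5 -0.1]
 shift [  98.9   55.8 -363.6] spin -1.239 (or 1.903)
pos [ 179.1 -519.8  219. ] jaw -71.0 down [-0.     0.001 -1.   ] q6 -0.07 t 0.10 w 94.1 F [ 0.  -0.5 -0.1]
 shift [  99.3 -293.2 -408.2] spin -1.239 (or 1.903)
```

```bash
python3 -m handwheel '[[[20,10,-80],0,0],[[40,20,-150],0,0],[[60,35,-220],0,0],[[70,40,-260],0,0],[[70,40,-260],0,0]]' 30
python3 go.py 541 -454 120
python3 - <<'E'
from h import *
i=camera_info("wrist");print(i['fx'],i['cx'],i['cy'],np.round(i['extrinsics'],3).tolist())
p,d=camera("wrist");cv2.imwrite("pics/w1.png",p)
E
```

```text
time_s: 0.6
ee_pos: [0.4184, -0.4758, 0.1538]
eef_rot: [-1.457, 1.569, 2.016]
force: [0.5, -1.0, -0.0]
grip_width: 0.0572
pos [ 418.4 -475.8  153.8] jaw -71.0 down [-0.001  0.001 -1.   ] q6 0.33 t 0.60 w 57.2 F [ 0.5 -1.  -0. ]
 shift [  33.8   19.4 -123. ] 
325.19226210127806 278.29388711454334 212.17248492390723 [[0.326, -0.915, -0.24, 0.488], [-0.946, -0.315, -0.083, -0.452], [0.0, 0.254, -0.967, 0.319], [0.0, 0.0, 0.0, 1.0]]
```

View pics/w1.png

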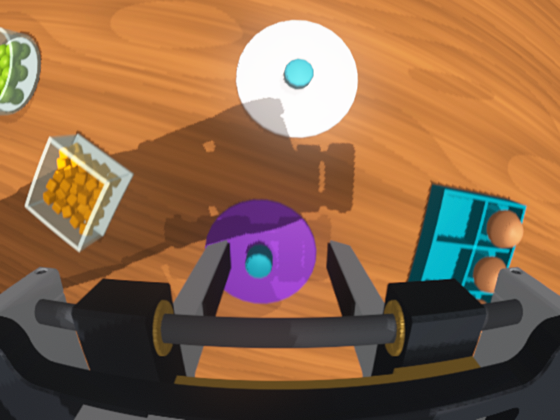

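The wrist view shows the white large lid at (297,78), the mango pot at (78,190) and the purple lid under the jaws. I'll cast fisheye rays to refine the positions.

```bash
cat > wr.py <<'E'
from h import *
def wpl(i,shape,z):
    v,u=np.mgrid[:shape[0],:shape[1]].astype(float);a=(u-i['cx'])/i['fx'];b=(v-i['cy'])/i['fy'];t=np.hypot(a,b)+1e-9
    r=np.stack([a/t*np.sin(t),b/t*np.sin(t),np.cos(t)],-1)
    E=np.array(i['extrinsics']);r=r@E[:3,:3].T
    return E[:3,3]+r*((z-E[2,3])/r[...,2])[...,None], r/r@E[:3,2:3] if 0 else r
def wcloud(i,d):
    _,r=wpl(i,d.shape,0);E=np.array(i['extrinsics']);c=r@E[:3,2]
    return E[:3,3]+r*(d/c)[...,None]
def look(name,K={},P={}):
    i=camera_info("wrist");p,d=camera("wrist");cv2.imwrite(f"pics/{name}.png",p)
    hsv=cv2.cvtColor(p,cv2.COLOR_BGR2HSV);w=wcloud(i,d)
    H=lambda q:(q[:,:2]*1000).astype(np.float32)
    R=lambda a:[np.round(b,1).tolist() for b in a]
    big=lambda m:(lambda o:o[1]==1+np.argmax(o[2][1:,4]))(cv2.connectedComponentsWithStats(m.astype(np.uint8)))
    for k,(x,y,zt) in K.items():
        f=cv2.minEnclosingCircle if k in('large','small') else cv2.minAreaRect
        for nm,z,m in(('knob',zt,(hsv[...,0]>80)&(hsv[...,0]<100)&(hsv[...,1]>110)&(w[...,2]>zt-.006)),('plate',zt-.028,(hsv[...,1]<60)&(hsv[...,2]>110))):
            g=wpl(i,d.shape,z)[0];m=m&(np.hypot(g[...,0]-x,g[...,1]-y)<.075)&(d>0)
            if m.sum()>20:
                b=big(m);print(k,nm,R(f(H(g[b]))),'zmed',np.median(w[b][:,2]).round(4))
    for k,(x,y) in P.items():
        f=cv2.minEnclosingCircle if k in('large','small') else cv2.minAreaRect
        m=(np.hypot(w[...,0]-x,w[...,1]-y)<.085)&(w[...,2]>.049)&(w[...,2]<.060)
        g=wpl(i,d.shape,.055)[0]
        print('pot',k,m.sum(),R(f(H(w[m]))),'ray',R(f(H(g[m]))),'zmed',np.median(w[m][:,2]).round(4))
E
python3 - <<'E'
from wr import *
look("w2",{'large':(.542,-.454,.044)},{'square':(.371,-.271)})
E
```

```text
large knob [[538.1, -452.4], 11.9] zmed 0.0439
large plate [[538.6, -452.6], 56.8] zmed 0.016
pot square 1702 [[368.6, -269.3], [85.5, 86.1], 74.2] ray [[369.9, -271.0], [86.6, 87.7], 74.0] zmed 0.0542
```

```bash
python3 go.py 538.3 -452.5 90; python3 go.py 538.3 -452.5 33
```

```text
pos [ 420.6 -473.9  151.7] jaw -70.7 down [-0.002  0.004 -1.   ] q6 0.33 t 0.70 w 49.9 F [-0.4 -0.5  0.1]
 shift [  61.5   19.  -118.2] 
pos [ 420.6 -473.9  151.7] jaw -70.7 down [-0.002  0.004 -1.   ] q6 0.33 t 0.70 w 49.9 F [-0.4 -0.5  0.1]
 shift [ 118.5   19.3 -118.2]
```

```bash
python3 -m handwheel '[[[15,8,-45],0,0],[[30,14,-90],0,0],[[50,19,-118],0,0],[[60,19,-118],0,0],[[62,19,-118],0,0]]'
python3 go.py 538.3 -452.5 33
```

```text
time_s: 1.2
ee_pos: [0.5372, -0.4522, 0.0875]
eef_rot: [-1.285, 1.563, 2.194]
force: [-0.3, -0.4, 0.0]
grip_width: 0.0473
pos [ 537.2 -452.2   87.5] jaw -70.7 down [-0.005  0.006 -1.   ] q6 0.48 t 1.20 w 47.3 F [-0.3 -0.4  0. ]
 shift [54.5  1.1 -1.1]
```

```bash
python3 -m handwheel '[[[30,1,-1],0,0],[[50,1,-1],0,0],[[54,1,-1],0,0],[[54,1,-1],0,0.6],[[54,1,-1],0,1]]' 30
python3 -m handwheel '[[[0,0,0],0,1],[[0,0,0],0,1],[[-40,0,0],0,1],[[-85,0,0],0,1],[[-120,0,0],0,1]]' 30
python3 go.py 469.5 -109.5 170;python3 go.py 440 -230 170
```

```text
time_s: 1.7
ee_pos: [0.5383, -0.4534, 0.0356]
eef_rot: [-1.372, 1.565, 2.105]
force: [1.1, -0.1, 0.5]
grip_width: 0.0344
time_s: 2.2
ee_pos: [0.5388, -0.4542, 0.1589]
eef_rot: [-1.57, 1.568, 1.908]
force: [-0.4, 1.1, -1.1]
grip_width: 0.0254
pos [ 538.8 -454.2  158.9] jaw -70.7 down [-0.001  0.003 -1.   ] q6 0.48 t 2.20 w 25.4 F [-0.4  1.1 -1.1]
 shift [ -10.  -348.3  -48.3] 
pos [ 538.8 -454.2  158.9] jaw -70.7 down [-0.001  0.003 -1.   ] q6 0.48 t 2.20 w 25.4 F [-0.4  1.1 -1.1]
 shift [ -10.4 -244.3   19.3]
```

```bash
python3 -m handwheel '[[[-5,-50,0],0,1],[[-10,-100,8],0,1],[[-10,-150,15],0,1],[[-10,-200,19],0,1],[[-10,-230,19],0,1]]' 30
python3 - <<'E'
from wr import *
look("w3",{'large':tuple(np.array(get_obs()['ee_pos'])[:2])+(get_obs()['ee_pos'][2]+.011,)},{'square':(.371,-.271),'large':(.469,-.1095),'small':(.641,-.222)})
E
python3 go.py 469 -109.5 100
```

```text
time_s: 2.7
ee_pos: [0.4436, -0.241, 0.1702]
eef_rot: [-1.751, 1.568, 1.728]
force: [-0.0, -0.2, -0.7]
grip_width: 0.0251
large knob [[447.6, -239.8], 12.2] zmed 0.1769
large plate [[446.8, -240.1], 55.2] zmed 0.1491
pot square 0 [[0.0, 0.0], [0.0, 0.0], 0.0] ray [[0.0, 0.0], [0.0, 0.0], 0.0] zmed nan
pot large 1737 [[468.5, -109.7], 52.4] ray [[469.4, -110.3], 52.4] zmed 0.0544
pot small 622 [[637.2, -221.7], 35.6] ray [[636.3, -221.6], 35.5] zmed 0.0546
pos [ 443.  -238.3  170.3] jaw -70.6 down [-0.001  0.004 -1.   ] q6 0.66 t 2.75 w 25.2 F [0.9 0.6 1.2]
 shift [  70.7 -112.7  -67.2]
  return _methods._mean(a, axis=axis, dtype=dtype,
  ret = ret.dtype.type(ret / rcount)
```

View pics/w3.png

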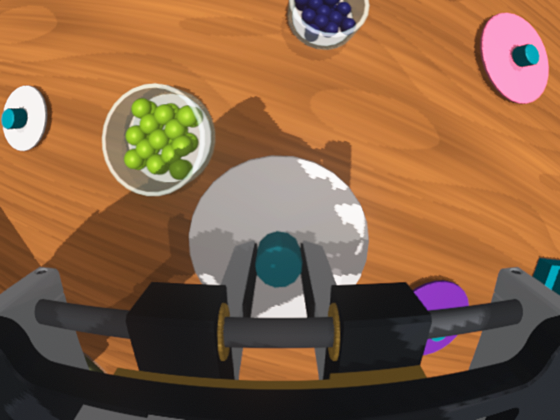

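Wrist view: the lid is gripped level on its knob at (278,258), and the grape pot is open and clear at (158,140). Next I'll hover over the pot and measure the lid's offset at rest.

```bash
python3 -m handwheel '[[[0,-40,-20],0,1],[[15,-80,-45],0,1],[[40,-113,-67],0,1],[[60,-113,-67],0,1],[[60,-113,-67],0,1]]' 30
python3 - <<'E'
from wr import *
o=get_obs()['ee_pos'];print(o)
look("w4",{'large':(o[0],o[1],o[2]+.0075)},{'small':(.641,-.222),'large':(.469,-.1095)})
E
python3 go.py 469 -110 83
```

```text
time_s: 3.25
ee_pos: [0.4679, -0.1082, 0.1092]
eef_rot: [-1.194, 1.565, 2.288]
force: [-0.3, 0.3, -0.7]
grip_width: 0.0255
[ 0.4679118  -0.10819561  0.10920454]
large knob [[470.8, -107.4], 12.9] zmed 0.1159
large plate [[469.8, -107.5], 56.3] zmed 0.0881
pot small 1646 [[638.9, -220.2], 36.6] ray [[638.3, -218.7], 37.7] zmed 0.0544
pot large 0 [[0.0, 0.0], 0.0] ray [[0.0, 0.0], 0.0] zmed nan
pos [ 468.5 -109.1  110.7] jaw -70.6 down [-0.002  0.004 -1.   ] q6 0.92 t 3.30 w 25.5 F [-0.5 -0.  -0.5]
 shift [27.7  1.1 -0.2]
  return _methods._mean(a, axis=axis, dtype=dtype,
  ret = ret.dtype.type(ret / rcount)
```

```bash
python3 -m handwheel '[[[12,1,1],0,1],[[24,1,1],0,1],[[28,1,1],0,1],[[28,1,1],0,1],[[28,1,1],0,1]]' 30
python3 -m handwheel '[[[0,0,0],0,0],[[0,0,0],0,0],[[0,0,0],0,0],[[-35,0,0],0,0],[[-70,0,0],0,0]]' 30
python3 - <<'E'
from wr import *
look("w5",{'large':(.469,-.110,.089),'small':(.443,.089,.044)},{'small':(.639,-.220)})
E
python3 go.py 441 90 120;python3 go.py 638.5 -220 170
```

```text
time_s: 3.8
ee_pos: [0.4678, -0.1106, 0.0826]
eef_rot: [-1.409, 1.566, 2.071]
force: [0.4, -1.5, -0.6]
grip_width: 0.0252
time_s: 4.3
ee_pos: [0.4675, -0.1107, 0.1531]
eef_rot: [-1.19, 1.565, 2.29]
force: [0.3, -0.1, -0.0]
grip_width: 0.047
large knob [[470.3, -110.4], 12.6] zmed 0.0889
large plate [[469.1, -110.9], 56.9] zmed 0.061
small knob [[444.3, 89.9], 13.9] zmed 0.0434
small plate [[443.0, 91.6], 41.6] zmed 0.0157
pot small 1257 [[640.1, -220.0], 36.4] ray [[638.6, -219.1], 37.2] zmed 0.0545
pos [ 469.8 -111.4  159.1] jaw -70.6 down [ 0.004  0.002 -1.   ] q6 0.92 t 4.35 w 47.3 F [ 0.8 -0.9  4.6]
 shift [  39.4 -199.5  -39.5] 
pos [ 469.8 -111.4  159.1] jaw -70.6 down [ 0.004  0.002 -1.   ] q6 0.92 t 4.35 w 47.3 F [ 0.8 -0.9  4.6]
 shift [ -10.4  158.4 -123.2]
```

View pics/w5.png

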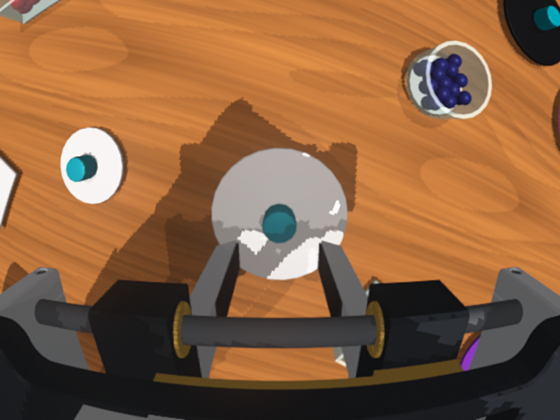

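The large lid is seated: knob top 88.9 mm, plate 61.0 mm, centred within about 1 mm. Now the small lid.

```bash
python3 go.py 443.7 90.5 85; python3 -m handwheel '[[[0,-50,-10],0,0],[[10,-100,-20],0,0],[[30,-150,-34],0,0],[[55,-199,-42],0,0],[[70,-199,-42],0,0]]'
python3 - <<'E'
from wr import *
look("w6",{'small':(.443,.090,.044),'square':(.372,.256,.044)},{'oblong':(.642,.238)})
E
python3 go.py 443.5 90.5 33
```

```text
pos [ 469.8 -111.4  159.1] jaw -70.6 down [ 0.004  0.002 -1.   ] q6 0.92 t 4.35 w 47.3 F [ 0.8 -0.9  4.6]
 shift [  74.4 -199.1  -42.1] 
time_s: 4.85
ee_pos: [0.4429, 0.0935, 0.0888]
eef_rot: [-3.037, 1.565, 0.446]
force: [1.0, -0.6, -0.2]
grip_width: 0.0474
small knob [[444.2, 93.3], 12.6] zmed 0.0438
small plate [[443.2, 92.9], 40.6] zmed 0.016
square knob [[373.5, 260.1], [49.7, 20.6], 72.6] zmed 0.0434
square plate [[370.9, 262.3], [93.9, 96.9], 72.1] zmed 0.0157
pot oblong 0 [[0.0, 0.0], [0.0, 0.0], 0.0] ray [[0.0, 0.0], [0.0, 0.0], 0.0] zmed nan
pos [441.5  93.2  85.8] jaw -70.4 down [ 0.     0.002 -1.   ] q6 1.35 t 4.90 w 47.0 F [-1.2  0.5 -4.6]
 shift [52.8  3.3 -0.9]
  return _methods._mean(a, axis=axis, dtype=dtype,
  ret = ret.dtype.type(ret / rcount)
```

```bash
python3 -m handwheel '[[[30,1,-2],0,0],[[48,1,-2],0,0],[[52,1,-2],0,0],[[52,1,-2],0,0.6],[[52,1,-2],0,1]]' 30
python3 -m handwheel '[[[0,0,0],0,1],[[0,0,0],0,1],[[-40,0,0],0,1],[[-85,0,0],0,1],[[-130,0,0],0,1]]' 30
python3 -m handwheel '[[[0,45,0],0,1],[[0,90,-5],0,1],[[0,140,-10],0,1],[[0,185,-15],0,1],[[0,210,-20],0,1]]' 30
python3 - <<'E'
from wr import *
look("w7",{},{'small':(.639,-.220)})
E
python3 go.py 637.5 -220 110
```

```text
time_s: 5.4
ee_pos: [0.4445, 0.0928, 0.0349]
eef_rot: [-2.732, 1.568, 0.75]
force: [-0.5, -0.4, 0.0]
grip_width: 0.0343
time_s: 5.9
ee_pos: [0.4438, 0.0924, 0.1668]
eef_rot: [-2.694, 1.568, 0.789]
force: [0.5, 0.4, 0.1]
grip_width: 0.0252
time_s: 6.4
ee_pos: [0.5335, -0.1018, 0.1669]
eef_rot: [-2.925, 1.568, 0.556]
force: [0.6, 0.9, -0.8]
grip_width: 0.0252
pot small 1165 [[639.7, -220.2], 36.5] ray [[639.7, -219.0], 36.9] zmed 0.0546
pos [ 534.6 -103.5  166.8] jaw -70.6 down [ 0.003  0.001 -1.   ] q6 0.97 t 6.45 w 25.0 F [ 0.4 -1.7 -0.7]
 shift [ 57.  144.  -58.3]
```

```bash
python3 -m handwheel '[[[0,45,-20],0,1],[[5,90,-40],0,1],[[20,144,-59],0,1],[[45,144,-59],0,1],[[57,144,-59],0,1]]' 30
python3 - <<'E'
from wr import *
o=get_obs()['ee_pos'];print(o)
look("w8",{'small':(o[0],o[1],o[2]+.0075)})
E
python3 go.py 638.5 -220 82
```

```text
time_s: 6.95
ee_pos: [0.6375, -0.2207, 0.1068]
eef_rot: [-1.743, 1.568, 1.735]
force: [-0.4, 0.7, -0.2]
grip_width: 0.0255
[ 0.63747599 -0.2207094   0.10684647]
small knob [[637.3, -221.0], 13.5] zmed 0.1146
small plate [[632.9, -222.6], 52.9] zmed 0.087
pos [ 636.6 -219.3  105.8] jaw -70.7 down [-0.002  0.003 -1.   ] q6 0.85 t 7.00 w 25.4 F [-0.6 -0.5 -2.8]
 shift [23.8  1.4 -1.6]
```

```bash
python3 -m handwheel '[[[12,1,-2],0,1],[[22,1,-2],0,1],[[24,1,-2],0,1],[[24,1,-2],0,1],[[24,1,-2],0,1]]' 30
python3 -m handwheel '[[[0,0,0],0,0],[[0,0,0],0,0],[[0,0,0],0,0],[[-35,0,0],0,0],[[-80,0,0],0,0]]' 30
python3 - <<'E'
from wr import *
look("w9",{'small':(.639,-.220,.089),'large':(.469,-.11,.089)})
E
python3 go.py 373.5 259 120 -17.6
```

```text
time_s: 7.5
ee_pos: [0.639, -0.2194, 0.0828]
eef_rot: [-1.526, 1.568, 1.953]
force: [0.4, 0.2, -1.1]
grip_width: 0.0254
time_s: 8.0
ee_pos: [0.6382, -0.2193, 0.1617]
eef_rot: [-1.048, 1.564, 2.431]
force: [-0.2, 0.4, 0.6]
grip_width: 0.0471
small knob [[638.1, -220.1], 12.8] zmed 0.0889
small plate [[638.3, -220.0], 42.2] zmed 0.061
large plate [[505.8, -95.8], 51.9] zmed 0.0428
pos [ 640.9 -220.4  172.1] jaw -70.7 down [ 0.007 -0.001 -1.   ] q6 0.85 t 8.05 w 47.2 F [-0.2 -0.5  7.5]
 shift [  50.  -541.    93.9] spin -0.926 (or 2.215)
```

View pics/w9.png

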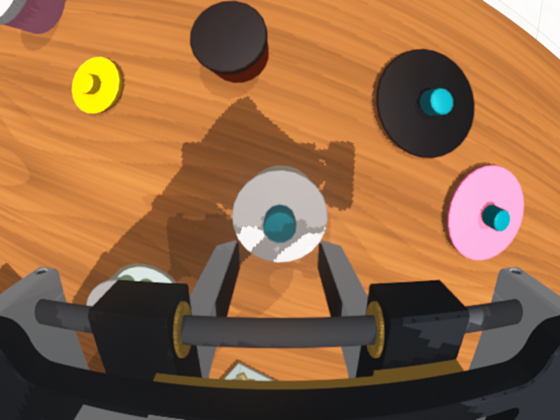

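The small lid is seated: knob top 88.9 mm, plate 61.0 mm. Now the square lid.

```bash
python3 -m handwheel '[[[0,-50,9],-0.1,0],[[0,-100,18],-0.2,0],[[0,-150,27],-0.3,0],[[0,-200,36],-0.4,0],[[0,-250,45],-0.5,0]]'
python3 go.py 373.5 259 120 -17.6
```

```text
time_s: 8.55
ee_pos: [0.5161, -0.0009, 0.1713]
eef_rot: [2.228, 1.563, -0.072]
force: [-0.5, 1.7, 0.3]
grip_width: 0.047
pos [516.1  -0.9 171.3] jaw -41.8 down [ 0.008 -0.001 -1.   ] q6 0.66 t 8.55 w 47.0 F [-0.5  1.7  0.3]
 shift [  50.  -279.9  -98.4] spin -0.422 (or 2.719)
```

```bash
python3 -m handwheel '[[[0,-45,-15],-0.1,0],[[5,-90,-30],-0.2,0],[[10,-135,-45],-0.3,0],[[15,-180,-60],-0.4,0],[[20,-210,-75],-0.42,0]]'
python3 - <<'E'
from wr import *
look("w10",{'square':(.372,.259,.044)},{})
E
python3 go.py 372 259 85 -17.6
```

```text
time_s: 9.05
ee_pos: [0.4082, 0.1968, 0.1505]
eef_rot: [1.862, 1.562, -0.013]
force: [1.0, -0.7, 0.4]
grip_width: 0.047
square knob [[371.7, 264.1], [47.1, 17.8], 72.6] zmed 0.0438
square plate [[370.4, 264.3], [93.7, 93.7], 71.7] zmed 0.016
pos [407.1 199.5 149.8] jaw -17.4 down [ 0.008  0.    -1.   ] q6 0.68 t 9.10 w 46.6 F [ 0.1 -0.3 -0.5]
 shift [ 64.6 -51.8 -46.1] spin 0.003 (or -3.139)
```

```bash
python3 -m handwheel '[[[10,-25,-25],0,0],[[30,-54,-49],0,0],[[60,-54,-49],0,0],[[64,-54,-49],0,0],[[64,-54,-49],0,0]]'
python3 - <<'E'
from wr import *
look("w11",{'square':(.371,.263,.044)},{})
E
python3 go.py 371 263 33 -17.6
```

```text
time_s: 9.6
ee_pos: [0.3709, 0.2621, 0.0857]
eef_rot: [1.848, 1.564, -0.027]
force: [-1.1, -0.1, 0.5]
grip_width: 0.0471
square knob [[371.0, 264.8], [49.2, 16.2], 71.8] zmed 0.0439
square plate [[372.3, 263.6], [93.5, 97.3], 72.2] zmed 0.0161
pos [371.4 262.2  86.5] jaw -17.5 down [ 0.008  0.001 -1.   ] q6 0.84 t 9.65 w 47.0 F [-0.7  0.5  0.8]
 shift [53.5 -1.  -0.5] spin 0.002 (or -3.140)
```

```bash
python3 -m handwheel '[[[30,0,-1],0,0],[[48,0,-2],0,0],[[52,0,-2],0,0],[[52,0,-2],0,0.7],[[52,0,-2],0,1]]' 30
python3 -m handwheel '[[[0,0,0],0,1],[[0,0,0],0,1],[[-40,0,0],0,1],[[-85,0,0],0,1],[[-130,0,0],0,1]]' 30
python3 -m handwheel '[[[0,12,45],0,1],[[0,25,90],0,1],[[0,38,135],0,1],[[0,51,180],0,1],[[0,65,225],0,1]]' 30
python3 - <<'E'
from wr import *
o=get_obs()['ee_pos']
look("w12",{'square':(o[0],o[1],o[2]+.0075)})
E
python3 go.py 369.5 -270 166 -15.9
```

```text
time_s: 10.15
ee_pos: [0.3733, 0.2643, 0.0358]
eef_rot: [2.039, 1.561, 0.162]
force: [0.1, -0.3, 0.1]
grip_width: 0.0342
time_s: 10.65
ee_pos: [0.3716, 0.2639, 0.1677]
eef_rot: [2.029, 1.561, 0.152]
force: [-0.1, 0.9, -0.7]
grip_width: 0.0175
time_s: 11.15
ee_pos: [0.3654, 0.0281, 0.1678]
eef_rot: [2.011, 1.56, 0.135]
force: [1.5, 0.1, -1.1]
grip_width: 0.0177
square knob [[365.4, 28.4], [49.5, 17.7], 71.5] zmed 0.175
square plate [[368.6, 38.8], [69.1, 93.4], 72.2] zmed 0.1472
pos [365.4  22.7 167.8] jaw -17.7 down [ 0.011  0.    -1.   ] q6 0.27 t 11.20 w 18.0 F [ 0.2 -1.9 -0.4]
 shift [  1.8  93.1 277.6] spin -0.032 (or 3.109)
```

```bash
python3 -m handwheel '[[[0,15,45],0,1],[[0,30,90],0,1],[[0,45,135],-0.01,1],[[0,60,180],-0.02,1],[[0,75,225],-0.03,1]]' 30
python3 go.py 369 -270 110 -15.9
python3 - <<'E'
from wr import *
look("w13",{},{'square':(.369,-.270)})
E
```

```text
time_s: 11.7
ee_pos: [0.3679, -0.2165, 0.1683]
eef_rot: [1.802, 1.559, -0.048]
force: [0.6, 0.7, -0.6]
grip_width: 0.0179
pos [ 367.9 -216.5  168.3] jaw -16.0 down [ 0.012 -0.001 -1.   ] q6 -0.34 t 11.70 w 17.9 F [ 0.6  0.7 -0.6]
 shift [58.4 15.2 51.3] spin -0.002 (or 3.139)
pot square 0 [[0.0, 0.0], [0.0, 0.0], 0.0] ray [[0.0, 0.0], [0.0, 0.0], 0.0] zmed nan
  return _methods._mean(a, axis=axis, dtype=dtype,
  ret = ret.dtype.type(ret / rcount)
```

View pics/w13.png

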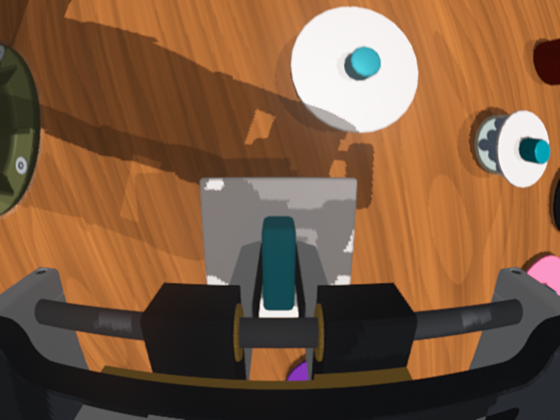

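Wrist view: the square lid is held straight with its bar at (278,262), and the lidded grape and blueberry pots are behind it. The pot below is out of sight. Continue to the hover point.

```bash
python3 -m handwheel '[[[0,8,30],0,1],[[20,15,52],0,1],[[45,15,52],0,1],[[57,15,52],0,1],[[57,15,52],0,1]]' 30
python3 go.py 369.5 -270 83 -15.9
python3 - <<'E'
from wr import *
for n in("side","scene"):
    p,d=camera(n)
    cv2.imwrite(f"pics/{n}1.png",p); np.save(f"{n}1d.npy",d)
i=camera_info("side");E=np.linalg.inv(i['extrinsics']);c=E@[.369,-.27,.06,1];u,v=c[0]/c[2]*i['fx']+i['cx'],c[1]/c[2]*i['fy']+i['cy'];print(u,v)
p=cv2.imread("pics/side1.png");u,v=int(u),int(v)
cv2.imwrite("pics/s1c.png",cv2.resize(p[v-60:v+60,max(0,u-80):u+80],None,fx=4,fy=4,interpolation=cv2.INTER_CUBIC))
E
```

```text
time_s: 12.25
ee_pos: [0.3681, -0.275, 0.1105]
eef_rot: [1.799, 1.561, -0.053]
force: [0.4, 0.7, -0.7]
grip_width: 0.0176
pos [ 368.1 -275.   110.5] jaw -16.1 down [ 0.01  -0.001 -1.   ] q6 -0.45 t 12.25 w 17.6 F [ 0.4  0.7 -0.7]
 shift [27.5 -0.3 -5.2] spin -0.004 (or 3.138)
197.5820152706336 287.78302969128777
```

View pics/s1c.png

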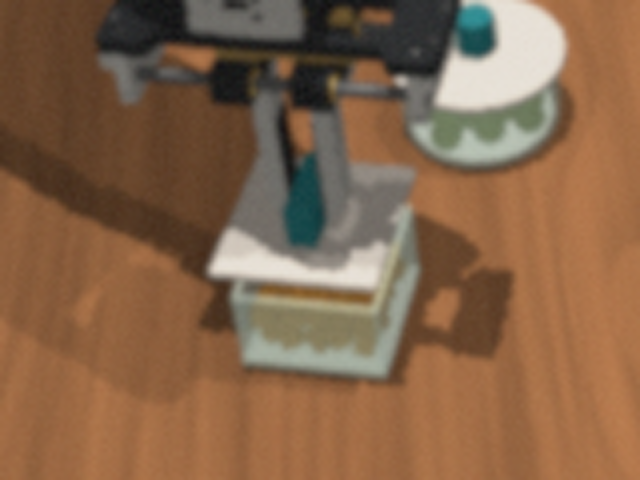

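```bash
python3 -m handwheel '[[[0,0,-5],0,1],[[12,0,-5],0,1],[[24,0,-5],0,1],[[28,0,-5],0,1],[[28,0,-5],0,1]]' 30
python3 go.py 369.5 -270 83
```

```text
time_s: 12.85
ee_pos: [0.3704, -0.2706, 0.0834]
eef_rot: [1.702, 1.56, -0.15]
force: [0.3, 0.3, 0.2]
grip_width: 0.0174
pos [ 370.4 -270.6   83.4] jaw -16.1 down [ 0.011 -0.002 -1.   ] q6 -0.44 t 12.85 w 17.4 F [0.3 0.3 0.2]
 shift [ 0.4 -1.  -0.3]
```

```bash
python3 -m handwheel '[[[0,0,0],0,0],[[0,0,0],0,0],[[0,0,0],0,0],[[-35,0,0],0,0],[[-80,0,0],0,0]]' 30
python3 - <<'E'
from wr import *
look("w14",{'square':(.369,-.270,.089)})
E
python3 go.py 541 424 170 -42.3
```

```text
time_s: 13.35
ee_pos: [0.3687, -0.2699, 0.1634]
eef_rot: [1.927, 1.562, 0.075]
force: [0.3, -1.3, -0.0]
grip_width: 0.0466
square knob [[370.7, -270.9], [48.5, 16.3], 73.5] zmed 0.089
square plate [[370.4, -270.9], [96.9, 94.6], 73.7] zmed 0.061
pos [ 371.  -271.8  171.4] jaw -16.1 down [ 0.017 -0.007 -1.   ] q6 -0.44 t 13.40 w 47.0 F [ 1.2 -1.3  9. ]
 shift [-4.000e-01 -2.940e+01 -7.157e+02] spin 0.458 (or -2.684)
```

The square lid is seated: knob top 89.0 mm, plate 61.0 mm. Now the oblong lid.

```bash
python3 -m handwheel '[[[0,-2,-49],0.09,0],[[0,-4,-98],0.18,0],[[0,-6,-147],0.27,0],[[0,-8,-196],0.36,0],[[0,-10,-245],0.45,0]]'
python3 go.py 541 424 170 -42.3
```

```text
time_s: 13.9
ee_pos: [0.4294, -0.0317, 0.1711]
eef_rot: [1.941, 1.551, -0.365]
force: [1.1, -0.9, -0.3]
grip_width: 0.047
pos [429.4 -31.7 171.1] jaw -42.1 down [ 0.018 -0.007 -1.   ] q6 0.58 t 13.90 w 47.0 F [ 1.1 -0.9 -0.3]
 shift [  -0.  -222.7 -413. ] spin 0.004 (or -3.138)
```

```bash
python3 -m handwheel '[[[0,-22,-41],0,0],[[0,-44,-82],0,0],[[0,-66,-123],0,0],[[0,-88,-164],0,0],[[0,-110,-205],0,0]]'
python3 go.py 541 424 130 -42.3
python3 - <<'E'
from wr import *
look("w15",{'oblong':(.541,.424,.044)},{'oblong':(.644,.238)})
E
```

```text
time_s: 14.4
ee_pos: [0.4855, 0.1962, 0.1708]
eef_rot: [1.969, 1.551, -0.336]
force: [1.0, -0.9, 0.6]
grip_width: 0.0469
pos [485.5 196.2 170.8] jaw -42.1 down [ 0.019 -0.007 -1.   ] q6 1.06 t 14.40 w 46.9 F [ 1.  -0.9  0.6]
 shift [  40.3 -112.2 -205.9] spin 0.004 (or -3.138)
oblong knob [[531.6, 415.9], [26.0, 19.3], 45.2] zmed 0.0433
oblong plate [[525.2, 411.1], [76.4, 86.4], 47.4] zmed 0.0157
pot oblong 2147 [[643.7, 239.9], [77.5, 111.2], 34.5] ray [[642.9, 239.7], [77.5, 111.2], 34.4] zmed 0.0547
```

View pics/w15.png

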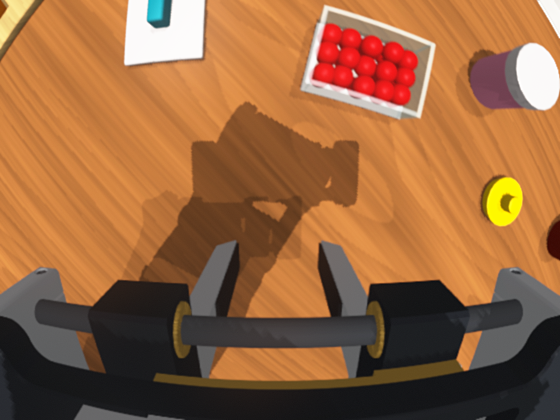

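Wrist view: the cherry pot is fully seen at (368,62), giving (643,240) and 34.4°. The white oblong lid is cut off at the top, at (165,30). I'll move closer to it.

```bash
python3 -m handwheel '[[[5,-26,-48],0,0],[[10,-52,-95],0,0],[[20,-78,-140],0,0],[[30,-90,-165],0,0],[[30,-90,-165],0,0]]'
python3 - <<'E'
from wr import *
look("w16",{'oblong':(.541,.424,.044)},{'oblong':(.644,.238)})
E
python3 go.py 541 424 85 -42.4
```

```text
time_s: 14.95
ee_pos: [0.5292, 0.3876, 0.1368]
eef_rot: [1.906, 1.553, -0.393]
force: [0.2, -1.1, -0.1]
grip_width: 0.0472
oblong knob [[540.3, 428.2], [47.9, 16.3], 47.7] zmed 0.0439
oblong plate [[540.1, 427.8], [119.2, 85.6], 47.4] zmed 0.016
pot oblong 1586 [[643.4, 240.1], [76.7, 112.2], 34.2] ray [[642.6, 241.7], [77.2, 114.2], 34.3] zmed 0.0548
pos [529.5 385.4 138.2] jaw -41.8 down [ 0.017 -0.007 -1.   ] q6 1.31 t 15.00 w 47.0 F [-0.2 -0.5  0.2]
 shift [ 53.1 -18.  -36.1] spin 0.010 (or -3.131)
```

```bash
python3 -m handwheel '[[[10,-15,-25],0.01,0],[[30,-21,-38],0.01,0],[[48,-21,-38],0.01,0],[[52,-21,-38],0.01,0],[[52,-21,-38],0.01,0]]'
python3 - <<'E'
from wr import *
look("w17",{'oblong':(.540,.428,.044)},{'oblong':(.644,.238)})
E
python3 go.py 540.2 428 34 -42.4
```

```text
time_s: 15.5
ee_pos: [0.5402, 0.4265, 0.0865]
eef_rot: [1.933, 1.552, -0.379]
force: [0.6, -0.4, 0.1]
grip_width: 0.0473
oblong knob [[540.9, 429.2], [49.3, 16.7], 47.1] zmed 0.044
oblong plate [[540.2, 428.2], [119.6, 85.5], 47.6] zmed 0.0161
pot oblong 876 [[643.2, 240.7], [76.6, 111.6], 34.5] ray [[642.3, 243.0], [78.1, 116.7], 34.1] zmed 0.0548
pos [540.5 426.8  87.4] jaw -42.4 down [ 0.018 -0.006 -1.   ] q6 1.37 t 15.55 w 46.8 F [-0.  -0.7 -0.2]
 shift [53.4 -2.  -0.3] spin -0.000 (or 3.141)
```

```bash
python3 -m handwheel '[[[30,-1,0],0,0],[[49,-1,0],0,0],[[53,-1,0],0,0],[[53,-1,0],0,0.7],[[53,-1,0],0,1]]' 30
python3 -m handwheel '[[[0,0,0],0,1],[[0,0,0],0,1],[[-40,0,0],0,1],[[-85,0,0],0,1],[[-130,0,0],0,1]]' 30
python3 -m handwheel '[[[0,20,5],-0.1,1],[[0,50,15],-0.23,1],[[0,85,28],-0.37,1],[[0,120,40],-0.51,1],[[0,150,50],-0.65,1]]' 30
python3 go.py 643.2 240.2 165 34.4
```

```text
time_s: 16.05
ee_pos: [0.5414, 0.4275, 0.0363]
eef_rot: [2.09, 1.55, -0.221]
force: [-0.1, 0.4, 0.1]
grip_width: 0.0344
time_s: 16.55
ee_pos: [0.5385, 0.4279, 0.1682]
eef_rot: [2.084, 1.55, -0.227]
force: [1.4, -0.5, -0.2]
grip_width: 0.0176
time_s: 17.05
ee_pos: [0.6162, 0.2881, 0.1709]
eef_rot: [1.439, 1.55, -0.217]
force: [-0.2, 0.4, -0.7]
grip_width: 0.018
pos [616.2 288.1 170.9] jaw -4.9 down [ 0.021 -0.005 -1.   ] q6 0.48 t 17.05 w 18.0 F [-0.2  0.4 -0.7]
 shift [ 6.7 30.8 45.5] spin -0.686 (or 2.456)
```

```bash
python3 -m handwheel '[[[0,10,12],-0.14,1],[[0,20,28],-0.28,1],[[0,31,45],-0.42,1],[[0,31,45],-0.56,1],[[0,31,45],-0.69,1]]' 30
python3 -m handwheel '[[[0,0,0],0,1],[[15,0,0],0,1],[[35,0,0],0,1],[[54,0,0],0,1],[[54,0,0],0,1]]' 30
python3 go.py 643.2 240.2 83 34.4
python3 - <<'E'
from wr import *
o=get_obs()['ee_pos']
look("w18",{'oblong':(o[0],o[1],o[2]+.0075)})
E
```

```text
time_s: 17.55
ee_pos: [0.6436, 0.24, 0.1721]
eef_rot: [0.755, 1.549, -0.206]
force: [0.5, 0.1, -1.6]
grip_width: 0.0175
time_s: 18.05
ee_pos: [0.6433, 0.2394, 0.1142]
eef_rot: [0.595, 1.554, -0.369]
force: [0.6, -0.0, -0.9]
grip_width: 0.0176
pos [643.3 239.4 114.2] jaw 34.8 down [ 0.016 -0.006 -1.   ] q6 -0.30 t 18.05 w 17.6 F [ 0.6 -0.  -0.9]
 shift [31.2  0.1 -1.1] spin 0.006 (or -3.135)
oblong knob [[642.2, 240.5], [17.7, 49.1], 33.7] zmed 0.1203
oblong plate [[637.7, 247.1], [84.3, 105.9], 34.7] zmed 0.0918
```

View pics/w18.png

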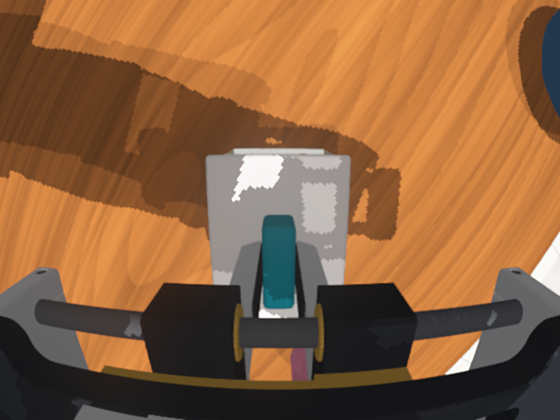

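Wrist view: the lid is in line, with a sliver of pot rim showing beyond its far edge at (280,150). I'll check that with rays before lowering.

Run:
```python
from wr import *
o=np.array(get_obs()['ee_pos']);i=camera_info("wrist");print(o,np.array(i['extrinsics'])[:3,3])
a=wpl(i,(420,560),.0918)[0];b=wpl(i,(420,560),.055)[0]
ax=np.array([np.cos(np.radians(124.4)),np.sin(np.radians(124.4))]);
ay=np.array([np.cos(np.radians(34.4)),np.sin(np.radians(34.4))])
pc=np.array([.6432,.2402])
for nm,g,pts in(('lid',a,[(155,208),(155,278),(155,349)]),('rim',b,[(149,235),(149,278),(149,323)])):
    for v,u in pts: q=g[v,u,:2]-pc;print(nm,u,(q@ax*1000).round(1),(q@ay*1000).round(1))
```

```text
[0.64399906 0.23962932 0.11634154] [0.59884312 0.30085876 0.28047023]
lid 208 57.2 -41.4
lid 278 56.9 -0.3
lid 349 57.7 41.6
rim 235 57.6 -29.8
rim 278 57.5 0.1
rim 323 58.0 31.4
```

```bash
python3 -m handwheel '[[[5,0,-3],0,1],[[15,0,-3],0,1],[[18,0,-3],0,1],[[18,0,-3],0,1],[[18,0,-3],0,1]]' 30
python3 - <<'E'
from wr import *
look("w19",{'oblong':tuple(get_obs()['ee_pos'][:2])+(get_obs()['ee_pos'][2]+.0065,)})
p=cv2.imread("pics/w19.png");cv2.imwrite("pics/w19c.png",cv2.resize(p[120:320,150:410],None,fx=3,fy=3,interpolation=cv2.INTER_CUBIC))
s,d=camera("scene");i=camera_info("scene");E=np.linalg.inv(i['extrinsics']);c=E@[.643,.24,.06,1];u,v=int(c[0]/c[2]*i['fx']+i['cx']),int(c[1]/c[2]*i['fy']+i['cy'])
s2=s[v-35:v+35,u-45:u+45];s,d=camera("side");i=camera_info("side");E=np.linalg.inv(i['extrinsics']);c=E@[.643,.24,.06,1];u,v=int(c[0]/c[2]*i['fx']+i['cx']),int(c[1]/c[2]*i['fy']+i['cy'])
s3=s[v-35:v+35,u-45:u+45]
cv2.imwrite("pics/ss.png",cv2.resize(np.hstack([s2,s3]),None,fx=4.4,fy=4.4,interpolation=cv2.INTER_CUBIC))
E
python3 go.py 641.7 242.3 83 34.4
```

```text
time_s: 18.6
ee_pos: [0.6428, 0.242, 0.0986]
eef_rot: [0.694, 1.551, -0.27]
force: [-0.3, -0.6, -1.1]
grip_width: 0.0178
oblong knob [[641.9, 242.8], [17.8, 49.6], 33.7] zmed 0.1047
oblong plate [[639.3, 246.5], [84.8, 107.7], 34.7] zmed 0.0763
pos [642.8 242.   98.7] jaw 34.8 down [ 0.019 -0.005 -1.   ] q6 -0.29 t 18.75 w 17.5 F [ 0.4 -0.9 -1.1]
 shift [15.7 -0.9 -1.1] spin 0.007 (or -3.135)
```

View pics/w19c.png

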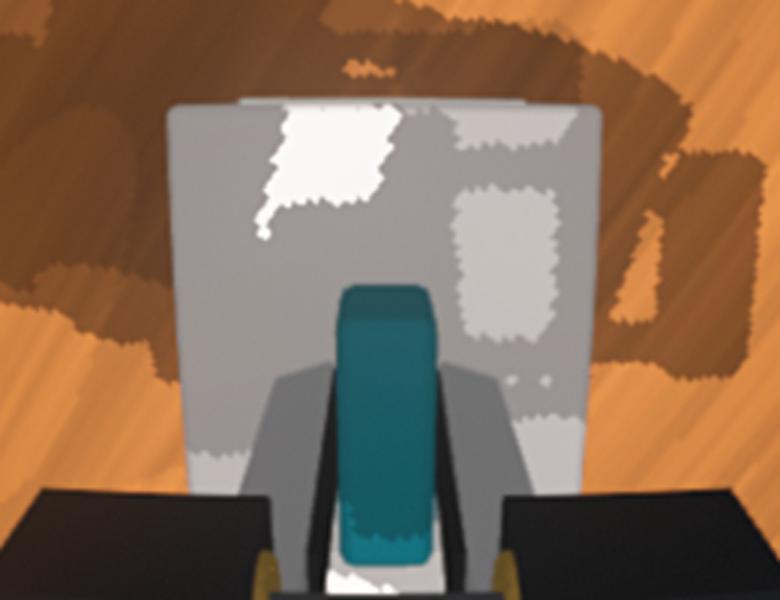

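View pics/ss.png

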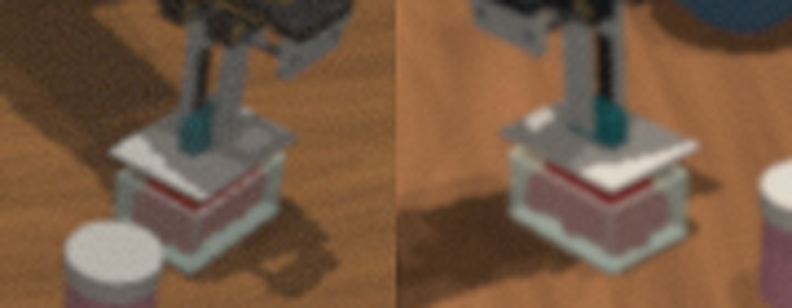

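Run:
```python
from wr import *
i=camera_info("wrist")
ax=np.array([np.cos(np.radians(124.4)),np.sin(np.radians(124.4))]);pc=np.array([.6432,.2402])
for z,r in((.0763,155),(.055,152.7)):
    g=wpl(i,(420,560),z)[0];v=int(r);q=g[v,278,:2]*(1-r+v)+g[v+1,278,:2]*(r-v)-pc;print(z,(q@ax*1000).round(1))
```

```text
0.0763 59.7
0.055 59.2
```

Run:
```python
from wr import *
i=camera_info("wrist")
ax=np.array([np.cos(np.radians(124.4)),np.sin(np.radians(124.4))]);pc=np.array([.6432,.2402])
g=wpl(i,(420,560),.0)[0]
for r in (152,153,154): print((g[r,278,:2]-pc)@ax*1000)
```

```text
54.791498024734175
53.97682184468063
53.161691181219666
```

The outermost sliver is the wall's base, at z=0. That puts the pot centre at −0.5 mm and the lid at −0.3 mm, so they line up. Lowering.

```bash
python3 -m handwheel '[[[6,0,1],0,1],[[12,0,1],0,1],[[16,0,1],0,1],[[16,0,1],0,1],[[16,0,1],0,1]]' 30
python3 go.py 643 241 83 34.4
```

```text
time_s: 19.25
ee_pos: [0.6438, 0.241, 0.0828]
eef_rot: [0.696, 1.551, -0.267]
force: [-0.0, -1.7, 3.2]
grip_width: 0.0179
pos [643.8 241.   82.8] jaw 34.8 down [ 0.019 -0.005 -1.   ] q6 -0.29 t 19.25 w 17.9 F [-0.  -1.7  3.2]
 shift [-0.2 -0.6 -0.4] spin 0.007 (or -3.135)
```

```bash
python3 -m handwheel '[[[0,0,0],0,0],[[0,0,0],0,0],[[0,0,0],0,0],[[-35,0,0],0,0],[[-80,0,0],0,0]]' 30
python3 -m handwheel '[[[-40,0,0],0,0],[[-80,0,20],0,0],[[-80,0,20],0,0],[[-80,0,20],0,0],[[-80,0,20],0,0]]' 30
python3 - <<'E'
from wr import *
look("w20",{'oblong':(.643,.240,.089)})
E
python3 go.py 450 0 300
```

```text
time_s: 19.75
ee_pos: [0.6413, 0.2411, 0.1613]
eef_rot: [0.533, 1.555, -0.431]
force: [-0.7, -0.1, 0.9]
grip_width: 0.0464
time_s: 20.25
ee_pos: [0.651, 0.2253, 0.2399]
eef_rot: [0.425, 1.557, -0.538]
force: [-0.1, 0.0, -0.9]
grip_width: 0.0471
oblong knob [[643.5, 240.7], [15.0, 48.2], 34.8] zmed 0.089
oblong plate [[644.1, 239.9], [85.7, 119.0], 34.8] zmed 0.0611
pos [651.  225.4 239.8] jaw 34.8 down [ 0.012 -0.007 -1.   ] q6 -0.32 t 20.30 w 47.7 F [-0.8  0.8  0.1]
 shift [ -60.9 -293.4   71.2]
```

```bash
python3 -m handwheel '[[[-20,-50,15],0,0],[[-40,-100,30],0,0],[[-60,-150,40],0,0],[[-60,-200,55],0,0],[[-60,-240,70],0,0]]'
python3 -m handwheel '[[[-10,0,0],0,0],[[-20,0,0],0,0],[[-20,0,0],0,0],[[-20,0,0],0,0],[[-20,0,0],0,0]]'
python3 - <<'E'
from wr import *
T={'large':(.469,-.110),'small':(.639,-.220),'square':(.370,-.270),'oblong':(.643,.240)}
look("w21",{k:v+(.089,) for k,v in T.items()})
A=[]
for n in("scene","side"):
    p,d=camera(n);A.append(p);w=cloud(n,p,d)
    for k,(x,y) in T.items():
        q=w[(np.hypot(w[...,0]-x,w[...,1]-y)<.042)&(w[...,2]>.052)&(w[...,2]<.069)]
        if len(q)>20:
            c=np.linalg.lstsq(np.c_[q[:,:2]-q[:,:2].mean(0),np.ones(len(q))],q[:,2],rcond=None)[0];print(n,k,len(q),c.round(4))
cv2.imwrite("pics/end.png",cv2.resize(np.hstack([A[0][120:320],A[1][100:420-20][:200]]),(800,200)))
cv2.imwrite("pics/end.png",np.vstack([cv2.resize(A[0][130:290,0:480],(800,267)),cv2.resize(A[1][120:400,100:500],(457,320))[:, :] if 0 else np.hstack([cv2.resize(A[1][120:400,100:500],(457,320)),np.zeros((320,343,3),np.uint8)])]))
E
```

```text
time_s: 20.8
ee_pos: [0.4973, 0.0388, 0.2988]
eef_rot: [0.401, 1.557, -0.562]
force: [2.1, -1.7, 0.9]
grip_width: 0.0471
time_s: 21.3
ee_pos: [0.4974, 0.0397, 0.3179]
eef_rot: [0.342, 1.558, -0.619]
force: [0.3, -0.1, 0.2]
grip_width: 0.0467
large knob [[468.5, -109.2], 12.3] zmed 0.0892
large plate [[467.8, -104.7], 62.8] zmed 0.0612
small knob [[634.9, -217.0], 14.7] zmed 0.0892
small plate [[636.9, -220.1], 41.6] zmed 0.0615
square knob [[364.7, -267.2], [42.5, 2.3], 74.8] zmed 0.0895
square plate [[346.6, -256.1], [113.5, 42.7], 72.1] zmed 0.0615
oblong knob [[641.7, 237.9], [18.8, 46.9], 34.2] zmed 0.0885
oblong plate [[635.5, 233.5], [105.4, 119.6], 35.1] zmed 0.0606
scene large 208 [0.0149 0.0019 0.0603]
scene small 271 [-0.0022 -0.0033  0.0596]
scene square 165 [-0.0128 -0.0077  0.0605]
scene oblong 219 [ 0.0064 -0.004   0.0602]
side large 433 [-0.0036 -0.0032  0.0625]
side small 500 [-0.0007  0.0199  0.0622]
side square 576 [ 0.0019 -0.0058  0.0622]
side oblong 184 [0.0219 0.0168 0.0627]
```

View pics/end.png

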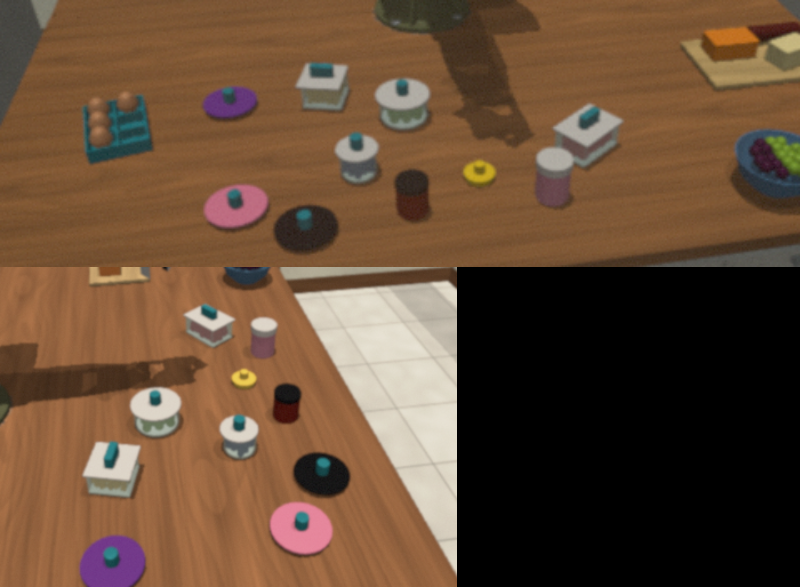

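All four white lids sit level on their own pots, and the jar and yellow lid are untouched. Handing in.

```bash
python3 -c "from station import *; print(hand_in())"
```

```text
the job is handed in; nothing more can be done
None
```

All four white lids are on their matching pots, and I handed the job in at about 21.5 s of the 106 s allowed.

**Last checks:**
- **Height:** after each release, close wrist views put the knob tops at 88.9–89.0 mm and the plates at 61.0–61.1 mm; seated is 89 and 61.
- **Centring:** those views put the lids within about 1–2 mm of the pot centres I had measured. The square and oblong lids were in line within about 0.01–0.02 rad.
- **Level:** plate tilts fitted from the scene and side cameras came out at about 0.03 rad or less, under the 0.06 limit. That is close to what the depth noise allows.
- **Rest of the scene:** the last pictures show the pots upright and the yellow lid and yoghurt jar apparently where they started. I judged this by eye and did not re-measure their positions.

**What disagreed:**
- The scene and side cameras differed by about 4–5 mm in x, so I relied on the wrist camera.
- The far final wrist look scattered by several millimetres because the lids were at the picture's edge or mixed with other white areas. I used the close views instead.
- While lowering the oblong lid, two offset readings disagreed by about 4 mm at first, because I had taken the pot's base for its rim. It touched with about 3 N on the way down and seated at the right height.

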